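# Bring the press's last castle nut round to its pin slot

### The arm

A 6-joint arm with a two-finger parallel gripper is mounted at the origin on the work surface. World frame = base frame: x ahead of the robot, y to its left, z up, the work surface at z = 0. Lengths are in m, angles in rad, forces in N, time in s.
With the tool pointing down it reaches from about 0.375 to 0.975 m from the base axis. Payload 3.8 kg.
Tool frame: the origin (TCP) lies at the very end of the fingers, on their centre line; the grasp point (between the pads) lies 19 mm behind it (bot.tcp_to_grasp is the z of the grasp point in the tool frame, in m); z points along the fingers, y is the direction in which the jaws open and shut (so a half turn about z gives the same grasp; the last joint's range is limited). The gripper opens to 85 mm and grips with 20 to 120 N. Pads are 22 mm wide; open, the fingers measure 114 mm over their backs; the gripper's body (76 mm by 85 mm) begins 54 mm behind the grasp point. The pads swing forward as they close: fully open they stand 13 mm farther back than shut.
Start: joints at [1.134, 0.264, 1.604, -0, 1.274, -0.037], TCP at [0.263, 0.622, 0.231] pointing down, gripper open.
Joint ranges: [-2.63, 2.63], [-0.94, 2.18], [0.31, 2.57], [-1.31, 4.45], [0, 2.66], [-2.55, 2.55]. Speed limits (rad/s): [2.57, 2.57, 3.14, 3.14, 3.14, 3.14].

### API

Orientations are given as a rotation vector (axis times angle).
In Python, from workcell import status, vision, job, bot gives the robot as it stands.
- The arm moves only by the tool apply_moves, never from a script. Its argument "deltas" is a list of rows, each a list of 7 numbers: the shift along the tool's x, y, z in m, then the turn, a rotation vector about the tool's x, y, z in rad, then the closure, from 0 (fully open) to 1 (shut). In form: [[x, y, z, rx, ry, rz, jaw], ...]. A call has 1 to 8 rows; each row is the pose to reach, as a shift and turn from the pose commanded when the call began, along the tool's axes at that moment; what a row does not reach only later rows make up. A row lasts 1/12 s, in which the tool goes at most 41.7 mm and 7.16 degrees, less where a joint would pass 70% of its speed; a pose out of reach is approached as far as the arm can. A call with a gripper value outside its range is refused whole. The fingers move at their own pace and stop on an object; "squeeze" is the grip in N (left out, the last holds). Time passes only in rows, so rows that repeat a pose let the fingers close. It gives the time, the measured TCP pose, the force and the opening at its end, in the units of the state.
- status.read_state(): the state, without advancing time (a new reading comes with each control period).
- vision.read_camera(name): name is "side" or "top"; returns the picture (400x640x3 uint8, red, green, blue); there is no depth.
- vision.get_calibration(name): a dict with "fov_y" (degrees; the focal length in pixels is half the picture's height over the tangent of half this angle, whatever the lens; pixels are square), "cx", "cy" (the principal point, pixels), "R" (3x3) and "t" (3): a world point X has camera coordinates R X + t. Camera axes: x right, y down, z forward; pixel columns grow to the right and rows downward; lengths in m; the calibration is good to about 2 mm. A picture is of the moment at which its call begins. get_calibration takes no time and is no camera call.
- job.finish_job(): hands the job in, once; it reports no verdict.
The state is a dict: "time": time; "q": joint angles; "joint_vel": joint speeds; "joint_torque": joint torques, N m; "tool_pos": TCP position; "tcp_rot": TCP orientation; "wrist_force": force on the tool from outside, world axes, zero at the start; "torque": the same for the moment, N m; "width": opening from 0.0 (shut) to 1.0 (fully open).
Only numpy, scipy, OpenCV 4.12 (cv2) and the standard library are available. Lean on these libraries where they do the work, as an engineer would, in place of code of your own. Each camera call takes 0.05 s, during which the arm holds its last target. There are 200 camera calls.

### The job

Three spindles with castle nuts hold the plate press together; two are already locked with a pin and one nut has no pin in it. Tighten that unpinned nut, clockwise seen from above, just as far as its next slot that lines up with the cross hole through its spindle, so that a pin could be pushed straight through, and let go of it. Leave the glass beaker standing where it is.

Things in the scene. Friction and masses are not known exactly. Their poses are not given: they have to be found in the camera images.
- nut_centre (a point): Unpinned steel castle nut (the other two, 160 mm off, have a ringed pin in them). Point: on its axis, mid-height of its hexagon (50 mm across flats, 22 high); 48 mm crown above, 11 high, six 10 mm slots, one over each flat; spindle's end 26 mm above the point, clear cover plate 27 below, 42 mm sleeve between. x points through a slot and the middle of a flat; z up. Grip two opposite flats.
- spindle_hole (a point): Centre of the 7 mm cross hole drilled level through the unpinned nut's 31 mm aluminium spindle, at mid-height of the crown (17.5 mm above nut_centre). x runs along the hole, z up. A dark 4 mm line across the spindle's end face lies parallel above it. The spindle stays fixed in the press: orange base, clear cover, 200 x 280 mm, top face 50 mm above the table.
- nut (a joint): Angle of the unpinned nut on its spindle (rad), growing clockwise seen from above (tightening). At 0 a slot lines up with the cross hole, and again every 1.047 (60 degrees). It starts between 0.26 and 0.75, so its next slot lines up at 1.047. It turns stiffly (about 0.1 N m), stays where it is left, and has end stops at 0 and 2.0.
- beaker: Open glass beaker, 70 mm across and 90 mm high, standing on the table beside the press. Origin at the centre of its underside, z up.
There are look-alikes about, which are no part of the job. What is shaped like the part that bears nut_centre but yellow is not meant.

How it is judged:
At the end, for the whole second after the job is handed in: The unpinned nut is at rest with its next slot clockwise (60 degrees on from the last slot that lined up: joint value 1.047) within 10 degrees of the cross hole, and the beaker stands upright within 30 mm of where it was (value of joint nut between 0.872 and 1.222 rad and velocity of joint nut between -0.05 and 0.05 rad/s and distance of beaker from where it was at the start of the episode below 0.03 m and angle between beaker's own z axis and vertical below 0.3 rad); the robot touches nothing.
It fails at once if the beaker is pushed away or tipped (distance of beaker from where it was at the start of the episode above 0.03 m or angle between beaker's own z axis and vertical above 0.3 rad).
It also fails if it takes over 29 s, if anything falls off the work surface, if the arm or the gripper's body presses on something with over 40 N, if the wrist force passes 120 N, or if a joint passes its speed limit or range.

## Working session

There is one attempt and no reset: what is moved stays moved. The work goes in short steps, Python scripts to look and compute and a tool call to move; the robot and the scene stay as the last step left them, time stands still between calls to the robot, and variables do not carry over. Pictures are saved under pics/ and viewed, about 8 in all and at most 12, crops included, and the job is handed in when it is done.

Besides the shell and the picture viewer there is one more tool, called after ">>>" as name(argument=value, ...), one argument or row to a line, values as JSON. apply_moves: Moves the arm, as the interface text tells. Its arguments: {"type":"object","properties":{"deltas":{"type":"array","items":{"type":"array","items":{"type":"number"}}},"squeeze":{"type":"number"}},"required":["deltas"]}

```bash
ls; mkdir -p pics; python3 - <<'E'
from workcell import status, vision, job, bot
import cv2
print(status.read_state(), bot.tcp_to_grasp)
for n in("side","top"):
    im=vision.read_camera(n); cv2.imwrite(f"pics/{n}0.png",im[:,:,::-1]); print(n,vision.get_calibration(n))
E
```

```text
pics
{'time': 0.0, 'q': array([ 1.13412678e+00,  2.64740617e-01,  1.60536510e+00, -2.98528015e-05,
        1.27367781e+00, -3.68577494e-02]), 'joint_vel': array([ 0.00040168,  0.00143839, -0.00049177, -0.00140975, -0.00048675,
        0.00032107]), 'joint_torque': array([ 2.27431876e-03, -5.15104330e+01, -3.67313969e+01, -7.41270333e-05,
        1.29705184e-02, -2.65879333e-05]), 'tool_pos': array([0.26242079, 0.62112043, 0.22997526]), 'tcp_rot': array([-0.62373798, -3.07855319,  0.00335541]), 'wrist_force': array([ 0.20399381, -0.2069163 , -1.22100229]), 'torque': array([-0.02611088,  0.0489478 ,  0.01684599]), 'width': 1.0007617888154385} -0.0187
side {'fov_y': 56.69201434790404, 'cx': 318.6477265800515, 'cy': 202.45742797191838, 'R': array([[ 0.99246595, -0.12001396, -0.02465754],
       [-0.07903972, -0.47337843, -0.87730587],
       [ 0.0936166 ,  0.87264512, -0.47929784]]), 't': array([-0.48625569,  0.17714601,  0.55802801])}
top {'fov_y': 44.67120309525747, 'cx': 313.0239356913533, 'cy': 205.159647246786, 'R': array([[-0.00829287, -0.99995331, -0.00496049],
       [-0.99394889,  0.00878623, -0.10949156],
       [ 0.10953003,  0.00402247, -0.99397535]]), 't': array([0.11326753, 0.54205896, 0.8321372 ])}
```

View pics/top0.png

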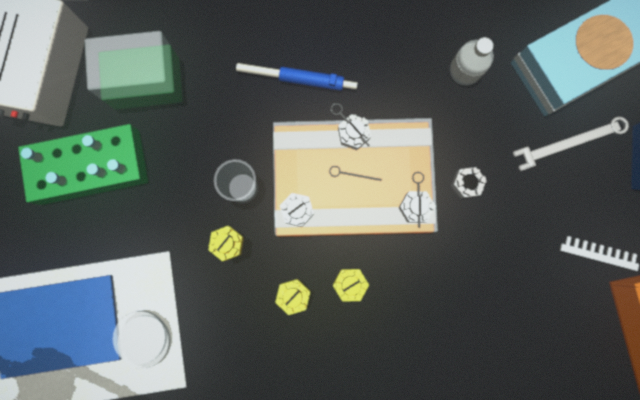

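View pics/side0.png

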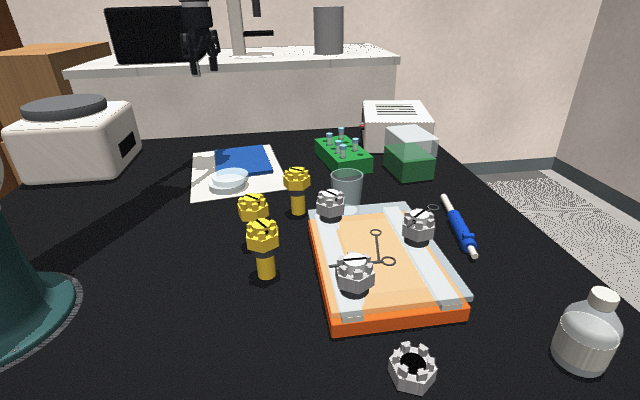

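The top view shows the unpinned nut at about (296,209), with the beaker at (235,180) and the yellow decoys below. In the side view the same nut is at (331,205). Next I'll zoom in on it.

```bash
cat > h.py <<'E'
import numpy as np, cv2
from workcell import status, vision, job, bot
def cal(n):
    c=vision.get_calibration(n); f=200/np.tan(np.radians(c["fov_y"]/2))
    return f,c["cx"],c["cy"],np.array(c["R"]),np.array(c["t"])
def proj(n,X):
    f,cx,cy,R,t=cal(n); p=np.atleast_2d(X)@R.T+t
    return np.c_[cx+f*p[:,0]/p[:,2],cy+f*p[:,1]/p[:,2]]
def at_z(n,uv,z):
    f,cx,cy,R,t=cal(n); d=R.T@np.array([(uv[0]-cx)/f,(uv[1]-cy)/f,1]); o=-R.T@t
    return o+d*(z-o[2])/d[2]
def avg(n,k=4): return np.mean([vision.read_camera(n).astype(float) for _ in range(k)],0).astype(np.uint8)
def crop(im,u0,v0,w,h,s): return cv2.resize(im[v0:v0+h,u0:u0+w,::-1],None,fx=s,fy=s,interpolation=cv2.INTER_CUBIC)
E
python3 - <<'E'
from h import *
a=cv2.imread("pics/top0.png")[:,:,::-1]; b=cv2.imread("pics/side0.png")[:,:,::-1]
cv2.imwrite("pics/c1.png",np.hstack([crop(a,271,184,50,50,8),crop(b,306,180,50,50,8)]))
p=at_z("top",(296,209),.103); print(p,proj("side",p))
print("beaker",at_z("top",(236,178),.045), "plate", [at_z("top",c,.05).round(3) for c in((274,121),(431,119),(437,231),(275,234))])
E
```

```text
[0.52895798 0.13594268 0.103     ] [[329.52745996 191.84326315]]
beaker [0.59043593 0.24313733 0.045     ] plate [array([0.691, 0.176, 0.05 ]), array([ 0.692, -0.101,  0.05 ]), array([ 0.494, -0.104,  0.05 ]), array([0.492, 0.174, 0.05 ])]
```

View pics/c1.png

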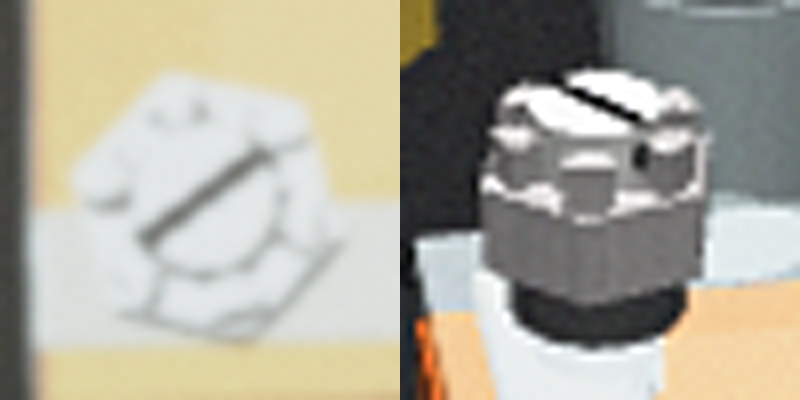

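Zoomed crops: the line across the spindle's end runs from (148,241) to (268,153) in the left (top-view) crop. The hexagon corners are visible in both crops. I'll fit the model to these points.

```bash
python3 - <<'E'
from h import *
from scipy.optimize import least_squares
T=lambda u,v:(271+u/8,184+v/8); S=lambda u,v:(306+(u-400)/8,180+v/8)
e=[at_z("top",T(*p),.103) for p in((148,241),(268,153))]; d=e[1]-e[0]
f=[at_z("side",S(*p),.103) for p in((558,80),(646,125))]; g=f[1]-f[0]
ang=lambda d:np.degrees(np.arctan2(d[1],d[0]))
print("line top",ang(d)%180,np.linalg.norm(d),sum(e)/2,"side",ang(g)%180,np.linalg.norm(g),sum(f)/2)
def corners(c,a,z): # a slot angle deg
    t=np.radians(a+30+60*np.arange(6)); r=.05/np.sqrt(3)
    return np.c_[c[0]+r*np.cos(t),c[1]+r*np.sin(t),np.full(6,z)]
ob=[("side",.066,S(*p)) for p in((483,268),(583,306),(703,278))]+[("side",.088,S(584,220)),("side",.088,S(482,185)),("side",.088,S(706,195))]
ot=[("top",.066,T(*p)) for p in((120,315),(250,340),(342,240))]+[("top",.088,T(*p)) for p in((170,73),(303,103),(72,180))]
for name,o in(("side",ob),("top",ot),("both",ob+ot)):
  def res(x):
    return np.concatenate([min((proj(n,corners(x[:2]/1e3,x[2],z))-p),key=lambda v:v@v) for n,z,p in o])
  b=min((least_squares(res,[527,136,a]) for a in range(-30,30,10)),key=lambda r:r.cost)
  print(name,b.x,np.abs(b.fun).round(1)); x=b.x
im=[]
for n,fn,(u,v) in(("top","top0",(271,184)),("side","side0",(306,180))):
    c=crop(cv2.imread(f"pics/{fn}.png")[:,:,::-1],u,v,50,50,8)[:,:,::-1].copy()[:,:,::-1].copy()
    for z,col in((.066,(0,0,255)),(.088,(0,160,0))):
        q=(proj(n,corners(x[:2]/1e3,x[2],z))-(u,v))*8
        cv2.polylines(c,[q.astype(int)],True,col,1)
    im.append(c)
cv2.imwrite("pics/fit.png",np.hstack(im)[:,:,:])
E
```

```text
line top 125.97122306956618 0.030122085921247498 [0.52956446 0.13430611 0.103     ] side 122.71288202540191 0.03024765744820283 [0.53135242 0.13178348 0.103     ]
side [530.81173064 132.44728572 -15.09206162] [0.2 0.  0.3 0.  0.1 0.1 0.  0.1 0.  0.1 0.4 0. ]
top [529.61285532 134.90175572 -12.67901524] [0.  0.1 0.4 0.5 0.4 0.4 0.5 0.1 0.1 0.2 0.1 0.6]
both [529.88774401 134.47847184 -12.60652601] [0.1 0.2 0.3 0.5 0.5 0.7 0.1 0.4 0.3 0.3 0.8 0.8 0.2 0.1 0.7 0.4 0.6 0.2
 0.3 0.3 0.1 0.4 0.2 0.8]
```

View pics/fit.png

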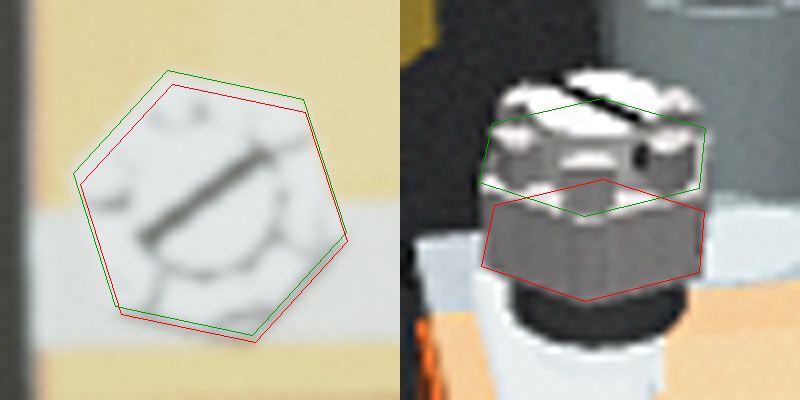

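The fit overlay matches in both views. The nut centre is at about (0.530, 0.134). Its slots are at about -13.5° mod 60 and the hole is at about 125°, which is 5° mod 60. That puts the joint at about 18.5°, so it needs about 41.5° clockwise. I'll grip with the jaw axis at -13.5° and turn to -55°, which keeps the fingers clear of the beaker.

```bash
cat >> h.py <<'E'
from scipy.spatial.transform import Rotation as Ro
def delta(pos,jaw):
    s=status.read_state(); R=Ro.from_rotvec(s["tcp_rot"])
    y=R.as_matrix()[:,1]; cur=np.degrees(np.arctan2(y[1],y[0])); 
    j=jaw+180*round((cur-jaw)/180)
    G=np.c_[np.cross([np.cos(np.radians(j)),np.sin(np.radians(j)),0],[0,0,-1]),[np.cos(np.radians(j)),np.sin(np.radians(j)),0],[0,0,-1]]
    print("t",s["time"],"pos",s["tool_pos"],"jaw",cur,"->",j,"F",s["wrist_force"].round(1),"w",s["width"],"q",s["q"].round(2))
    print("delta",R.inv().apply(np.array(pos)-s["tool_pos"]).round(4),(R.inv()*Ro.from_matrix(G)).as_rotvec().round(4))
E
python3 -c "
from h import *
delta((.530,.134,.18),-13.5)"
```

```text
t 0.1 pos [0.26241422 0.62115519 0.23004681] jaw 67.09561391783099 -> -13.5 F [ 0.5  0.3 -0.2] w 1.003308556362485 q [ 1.13  0.26  1.61  0.    1.27 -0.04]
delta [-0.4361 -0.3445  0.0507] [-1.8000e-03  1.4000e-03  1.4067e+00]
```

>>> apply_moves(
  deltas=[
    [-0.027,-0.021,0,0,0,0.08,0],
    [-0.054,-0.042,0,0,0,0.17,0],
    [-0.081,-0.063,0,0,0,0.26,0],
    [-0.109,-0.085,0,0,0,0.35,0],
    [-0.136,-0.107,0,0,0,0.44,0],
    [-0.163,-0.129,0,0,0,0.53,0],
    [-0.19,-0.15,0,0,0,0.62,0],
    [-0.218,-0.172,0,0,0,0.7,0],
  ],
)

```text
time: 0.77
tool_pos: [0.3967, 0.3768, 0.2308]
tcp_rot: [-1.647, -2.675, 0.001]
wrist_force: [0.7, 0.4, 0.7]
width: 0.999
```

```bash
python3 -c "
from h import *
delta((.530,.134,.18),-13.5)"
```

```text
t 0.7667 pos [0.3967243  0.37681969 0.23080542] jaw 26.760498630588373 -> -13.5 F [0.7 0.4 0.7] w 0.9985092028268285 q [0.71 0.02 1.88 0.   1.24 0.25]
delta [-0.2768  0.0097  0.0508] [-6.000e-04  4.000e-04  7.027e-01]
```

>>> apply_moves(
  deltas=[
    [-0.04,0.001,0,0,0,0.1,0],
    [-0.08,0.003,0,0,0,0.2,0],
    [-0.12,0.004,0.01,0,0,0.32,0],
    [-0.16,0.006,0.02,0,0,0.44,0],
    [-0.2,0.007,0.03,0,0,0.56,0],
    [-0.24,0.009,0.04,0,0,0.65,0],
    [-0.277,0.01,0.05,0,0,0.703,0],
    [-0.277,0.01,0.05,0,0,0.703,0],
  ],
)

```text
time: 1.43
tool_pos: [0.5321, 0.1303, 0.1786]
tcp_rot: [2.47, 1.94, -0.007]
wrist_force: [-0.6, 0.1, -0.2]
width: 1.003
```

```bash
python3 - <<'E'
from h import *
delta((.530,.134,.055),-13.5)
a=vision.read_camera("top");b=vision.read_camera("side")
cv2.imwrite("pics/c2.png",np.hstack([crop(a,246,159,100,100,4),crop(b,281,120,100,100,4)]))
E
```

```text
t 1.4333 pos [0.53212978 0.13033504 0.17864823] jaw -13.701181672489836 -> -13.5 F [-0.6  0.1 -0.2] w 1.00327360015788 q [ 0.2   0.07  1.93 -0.    1.15  0.44]
delta [ 0.0036 -0.0027  0.1236] [-0.0016  0.004  -0.0035]
```

View pics/c2.png

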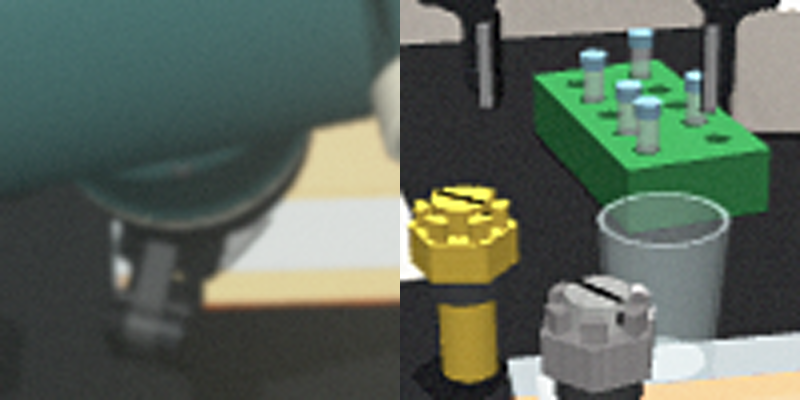

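The fingertips are at u≈302 and 359 in the side view, so they straddle the nut at u≈331. Descending now.

>>> apply_moves(
  deltas=[
    [0.003,-0.002,0.01,0,0,0,0],
    [0.004,-0.003,0.03,0,0,0,0],
    [0.004,-0.003,0.05,0,0,0,0],
    [0.004,-0.003,0.07,0,0,0,0],
    [0.004,-0.003,0.09,0,0,0,0],
    [0.004,-0.003,0.105,0,0,0,0],
    [0.004,-0.003,0.117,0,0,0,0],
    [0.004,-0.003,0.122,0,0,0,0],
  ],
)

```text
time: 2.2
tool_pos: [0.527, 0.142, 0.0571]
tcp_rot: [-2.46, -1.951, 0.004]
wrist_force: [-0.5, 0.2, -0.7]
width: 1.002
```

>>> apply_moves(
  deltas=[
    [0,0,0,0,0,0,0.2],
    [0,0,0,0,0,0,0.35],
    [0,0,0,0,0,0,0.5],
    [0,0,0,0,0,0,0.6],
    [0,0,0,0,0,0,0.7],
    [0,0,0,0,0,0,0.7],
    [0,0,0,0,0,0,0.7],
    [0,0,0,0,0,0,0.7],
  ],
  squeeze=40,
)

```text
time: 2.87
tool_pos: [0.5316, 0.1411, 0.0611]
tcp_rot: [2.462, 1.948, 0.007]
wrist_force: [6.0, -0.2, 5.7]
width: 0.577
```

```bash
python3 - <<'E'
from h import *
delta((.530,.134,.055),-55)
b=vision.read_camera("side")
cv2.imwrite("pics/c3.png",crop(b,286,150,100,75,6))
E
```

```text
t 2.8667 pos [0.53159662 0.14113247 0.06110796] jaw -13.296977611060521 -> -55 F [ 6.  -0.2  5.7] w 0.5769930491692734 q [ 0.21  0.19  2.03 -0.    0.91  0.45]
delta [-0.0073  0.0001  0.0061] [ 0.0036 -0.0036  0.7279]
```

View pics/c3.png

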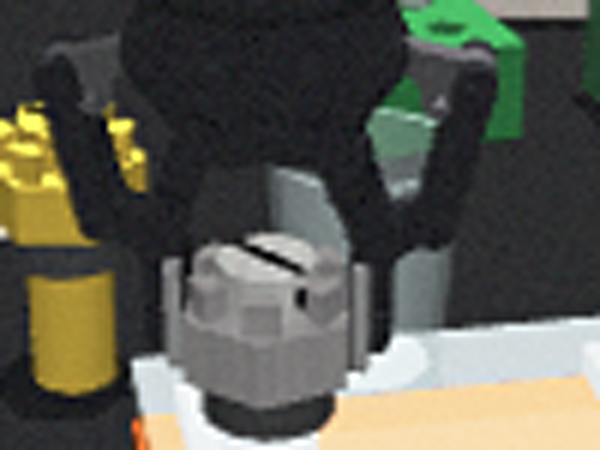

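The jaws closed at about 49 mm, which matches the flats, but the tool sits 7 mm off centre along tool x and about 5 mm high. The last correction was taken while the arm was still moving. I'll reopen, re-centre and close again.

>>> apply_moves(
  deltas=[
    [0,0,0,0,0,0,0.3],
    [0,0,0,0,0,0,0.2],
    [0,0,0,0,0,0,0.2],
    [-0.007,0,0,0,0,0,0.2],
    [-0.007,0,0,0,0,0,0.2],
    [-0.007,0,0,0,0,0,0.2],
    [-0.007,0,0,0,0,0,0.2],
    [-0.007,0,0,0,0,0,0.2],
  ],
)

```text
time: 3.58
tool_pos: [0.5275, 0.1338, 0.0592]
tcp_rot: [-2.464, -1.949, 0.0]
wrist_force: [-0.4, 0.3, 0.4]
width: 0.801
```

```bash
python3 -c "
from h import *
delta((.530,.134,.055),-13.5)"
```

```text
t 3.5833 pos [0.52748878 0.13384969 0.05919901] jaw -13.30659949547902 -> -13.5 F [-0.4  0.3  0.4] w 0.800687294841244 q [0.2  0.19 2.04 0.   0.91 0.43]
delta [0.0007 0.0024 0.0042] [-0.0002  0.      0.0034]
```

>>> apply_moves(
  deltas=[
    [0.001,0.002,0.004,0,0,0,0.2],
    [0.001,0.002,0.004,0,0,0,0.2],
    [0.001,0.002,0.004,0,0,0,0.4],
    [0.001,0.002,0.004,0,0,0,0.5],
    [0.001,0.002,0.004,0,0,0,0.6],
    [0.001,0.002,0.004,0,0,0,0.7],
    [0.001,0.002,0.004,0,0,0,0.7],
    [0.001,0.002,0.004,0,0,0,0.7],
  ],
)

```text
time: 4.25
tool_pos: [0.53, 0.1344, 0.0553]
tcp_rot: [2.463, 1.949, 0.001]
wrist_force: [1.3, -0.9, -1.5]
width: 0.577
```

```bash
python3 -c "
from h import *
delta((.530,.134,.055),-55)"
```

```text
t 4.25 pos [0.52999848 0.13443323 0.05528468] jaw -13.282020894886184 -> -55 F [ 1.3 -0.9 -1.5] w 0.5770602044706316 q [ 0.2   0.2   2.04 -0.    0.9   0.43]
delta [-0.0004  0.0001  0.0003] [ 5.000e-04 -3.000e-04  7.281e-01]
```

>>> apply_moves(
  deltas=[
    [0,0,0,0,0,0.06,0.7],
    [0,0,0,0,0,0.15,0.7],
    [0,0,0,0,0,0.25,0.7],
    [0,0,0,0,0,0.35,0.7],
    [0,0,0,0,0,0.46,0.7],
    [0,0,0,0,0,0.57,0.7],
    [0,0,0,0,0,0.66,0.7],
    [0,0,0,0,0,0.73,0.7],
  ],
)

```text
time: 4.92
tool_pos: [0.5297, 0.1346, 0.0553]
tcp_rot: [-2.999, -0.935, 0.0]
wrist_force: [0.2, 0.6, -0.1]
width: 0.577
```

>>> apply_moves(
  deltas=[
    [0,0,0,0,0,0,0.7],
    [0,0,0,0,0,0,0.7],
    [0,0,0,0,0,0,0.7],
  ],
)

```text
time: 5.17
tool_pos: [0.5297, 0.1346, 0.0553]
tcp_rot: [-2.996, -0.944, 0.0]
wrist_force: [-0.4, 1.8, -0.5]
width: 0.577
```

```bash
python3 - <<'E'
from h import *
delta((.530,.134,.055),-55)
b=vision.read_camera("side")
cv2.imwrite("pics/c4.png",crop(b,286,150,100,75,6))
E
```

```text
t 5.1667 pos [0.52967602 0.13464224 0.05529804] jaw -55.032646509704385 -> -55 F [-0.4  1.8 -0.5] w 0.5768142254726185 q [0.2  0.2  2.04 0.   0.91 1.16]
delta [-0.0001  0.0007  0.0003] [-0.0003 -0.0001 -0.0006]
```

View pics/c4.png

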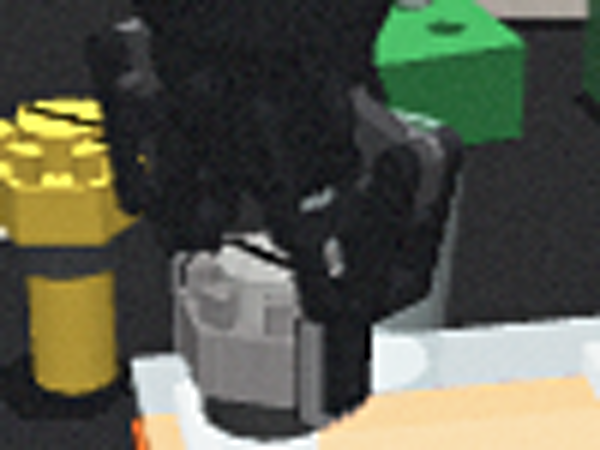

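The picture shows the nut turned with the jaws; the end-face line, at about (260,250), now runs along the jaw axis. I'll open and lift straight up.

>>> apply_moves(
  deltas=[
    [0,0,0,0,0,0,0.3],
    [0,0,0,0,0,0,0.1],
    [0,0,0,0,0,0,0],
    [0,0,0,0,0,0,0],
    [0,0,0,0,0,0,0],
    [0,0,-0.015,0,0,0,0],
    [0,0,-0.04,0,0,0,0],
    [0,0,-0.07,0,0,0,0],
  ],
)

```text
time: 5.88
tool_pos: [0.5277, 0.134, 0.1238]
tcp_rot: [-2.997, -0.942, 0.008]
wrist_force: [-0.0, 0.9, 0.3]
width: 1.004
```

>>> apply_moves(
  deltas=[
    [0,0,-0.03,0,0,0,0],
    [0,0,-0.06,0,0,0,0],
    [0,0,-0.09,0,0,0,0],
    [0,0,-0.12,0,0,0,0],
    [0.01,0.03,-0.14,0,0,0,0],
    [0.02,0.06,-0.14,0,0,0,0],
    [0.03,0.09,-0.14,0,0,0,0],
    [0.03,0.1,-0.14,0,0,0,0],
  ],
)

```text
time: 6.55
tool_pos: [0.6148, 0.0674, 0.2661]
tcp_rot: [2.996, 0.939, 0.005]
wrist_force: [0.6, 0.8, -0.9]
width: 1.001
```

```bash
python3 - <<'E'
from h import *
delta((.530,.134,.2),-55)
a=vision.read_camera("top");b=vision.read_camera("side")
cv2.imwrite("pics/c5.png",np.hstack([crop(a,271,184,50,50,8),crop(b,306,180,50,50,8)]))
E
```

```text
t 6.55 pos [0.61483699 0.06737503 0.26613783] jaw -55.18771526771264 -> -55 F [ 0.6  0.8 -0.9] w 1.0005835524894542 q [ 0.07  0.14  1.69 -0.    1.31  1.03]
delta [-0.0318 -0.1033  0.0658] [ 0.0029 -0.0023 -0.0033]
```

View pics/c5.png

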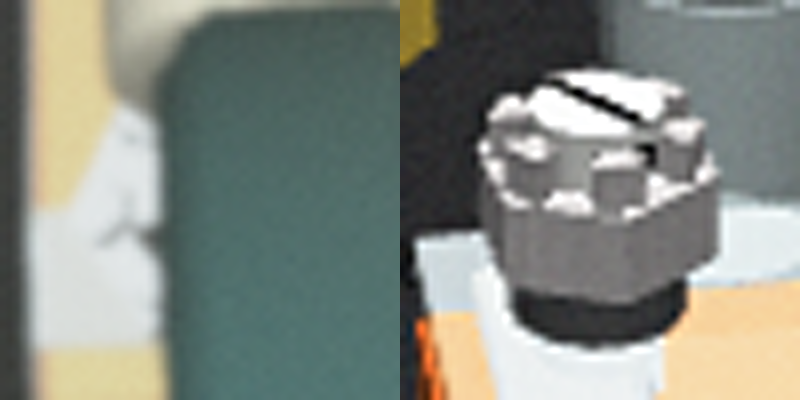

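The side crop shows the hole near (648,152) in the gap between two teeth. The arm hides the nut in the top view, so I'll move it aside to check the angle there.

>>> apply_moves(
  deltas=[
    [-0.016,0.022,0,0,0,0,0],
    [-0.032,0.045,0,0,0,0,0],
    [-0.05,0.07,0,0,0,0,0],
    [-0.07,0.1,0,0,0,0,0],
    [-0.09,0.13,0,0,0,0,0],
    [-0.11,0.155,0,0,0,0,0],
    [-0.126,0.18,0,0,0,0,0],
    [-0.126,0.18,0,0,0,0,0],
  ],
)

```text
time: 7.32
tool_pos: [0.6099, -0.1539, 0.2648]
tcp_rot: [2.997, 0.936, -0.003]
wrist_force: [0.8, -0.2, 0.5]
width: 0.999
```

```bash
python3 - <<'E'
from h import *
a=avg("top",6); im=[]
c=crop(a,271,184,50,50,8); d=c.copy()
def corners(c,a,z):
    t=np.radians(a+30+60*np.arange(6)); r=.05/np.sqrt(3)
    return np.c_[c[0]+r*np.cos(t),c[1]+r*np.sin(t),np.full(6,z)]
for z,col in((.066,(0,0,255)),(.088,(0,160,0))):
    cv2.polylines(d,[((proj("top",corners((.5299,.1345),5,z))-(271,184))*8).astype(int)],True,col,1)
cv2.imwrite("pics/c6.png",np.hstack([c,d]))
print(at_z("top",(235,180),.045))
E
```

```text
[0.58690522 0.24485823 0.045     ]
```

View pics/c6.png

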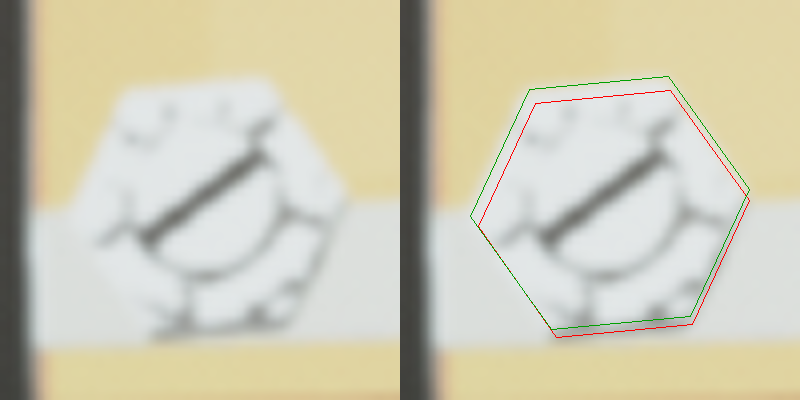

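The hexagon drawn for an aligned nut matches the image, and the end-face line runs across the middle of two opposite flats. I'll check that the beaker region hasn't changed, then hand in.

```bash
python3 - <<'E'
from h import *
a=vision.read_camera("top").astype(int); o=cv2.imread("pics/top0.png")[:,:,::-1].astype(int)
d=abs(a-o)[150:210,205:265].mean(2); s=status.read_state()
print("beaker diff mean/95%",d.mean(),np.percentile(d,95),s["time"],s["joint_vel"].round(3),s["wrist_force"].round(1))
if d.mean()<10: print(job.finish_job())
E
```

```text
beaker diff mean/95% 1.7392592592592593 4.0 7.6667 [-0.001  0.002 -0.006 -0.002 -0.001 -0.001] [ 0.  -0.5 -0.1]
the job is handed in; nothing more can be done
None
```

I turned the unpinned nut about 41.7° clockwise to its next slot, let go of it, moved the arm clear, and handed the job in at about 7.7 s.

- **Alignment:** the last top picture shows the hexagon matching the outline drawn for an aligned nut. The line on the spindle's end runs across the middle of two opposite flats. By eye the alignment error is a few degrees at most, against the 10° allowed.
- **Hole direction:** the two cameras differed slightly on this, at 126° from the top and 123° from the side. I used 125°.
- **Beaker:** its region in the top picture is unchanged from the start (mean difference under 2 grey levels).
- **Contact:** the arm was at rest with a wrist force near zero.
- **Grip:** the first grip closed 7 mm off centre, because I took the correction while the arm was still moving. I reopened, re-centred and gripped again before turning.

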